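Feel out the hardened flask plug, reject it and stopper the culture flask

ROBOT

A 6-joint arm with a two-finger parallel gripper is mounted at the origin on the work surface; the furniture and walls round the work are solid. World frame = base frame: x ahead of the robot, y to its left, z up, the work surface at z = 0. Lengths are in m, angles in rad, forces in N, time in s.
With the tool pointing down it reaches from about 0.325 to 0.85 m from the base axis. Payload 4.4 kg.
Tool frame: the origin (TCP) lies at the very end of the fingers, on their centre line; the grasp point (between the pads) lies 19 mm behind it; z points along the fingers, y is the line along which they close (so a half turn about z gives the same grasp; the last joint's range is limited). The gripper opens to 94 mm and grips with 3 to 60 N. Pads are 16 mm wide; open, the fingers measure 119 mm over their backs; the gripper's body (75 mm by 177 mm) begins 78 mm behind the grasp point.
Start: joints at [-1.45, 0.207, 1.542, -0, 1.393, -0.15], TCP at [0.154, -0.554, 0.205] pointing down, gripper open.
Joint ranges: [-2.73, 2.73], [-0.86, 2.22], [0.23, 2.46], [-1.11, 4.25], [0.08, 2.63], [-2.82, 2.82]. Speed limits (rad/s): [2.79, 2.79, 3.14, 3.14, 3.14, 3.14].

INTERFACE

Orientations are given as a rotation vector (axis times angle).
In Python, from bench import readout, vision, workorder, nets gives the robot as it stands.
- The arm moves only by the tool play_rows, never from a script. Its argument "steps" is a list that holds one entry, the list of rows, each a list of 7 numbers: the shift along the world's x, y, z in normalised numbers (1 is 400 mm), then the turn, a rotation vector about the world's x, y, z in fractions of the full range, 1 being 120 degrees, then the closure, from -1 (fully open) to 1 (shut). A call has exactly 5 rows; each row is the pose to reach, as a shift and turn from the pose commanded when the call began; what a row does not reach only later rows make up. A row lasts 1/8 s, in which the tool goes at most 62.5 mm and 10.7 degrees, less where a joint would pass 70% of its speed; a pose out of reach is approached as far as the arm can. A call with a gripper value outside its range is refused whole. The fingers move at their own pace and stop on an object; "grip_force" is the grip in N (left out, the last holds). Time passes only in rows, so rows that repeat a pose let the fingers close, or fill a call up. It gives the time, the measured TCP pose, the force, the opening and the grip force at its end, in the units of the state.
- readout.get_obs(): the state, without advancing time (a new reading comes with each control period).
- vision.snapshot(name): name is "side" or "top" or "wrist"; returns the picture (400x640x3 uint8, blue, green, red); there is no depth.
- vision.camera_params(name): a dict with "camera_matrix" (3x3 intrinsics, pixels), "T" (4x4, takes a point from camera to world coordinates). Camera axes: x right, y up, looking along -z (the intrinsics and any distortion apply to the point x, -y, -z); pixel columns grow to the right and rows downward; lengths in m; the calibration is good to about 2 mm. A picture is of the moment at which its call begins: read the wrist's pose just before it. camera_params takes no time and is no camera call; for the wrist camera it gives the pose at the moment of the call.
- workorder.sign_off(): hands the job in; it is judged then, once.
Trained networks look in the newest picture that a camera, given by its name, has taken for a name from the list of things; names that differ only in an ending like _2 or _b are one class to them, and where a whole thing is asked for, a point or a joint stands for the part that bears it (a point fixed in the world has none). Each returns a list of dicts, best first, with "confidence" (0 to 1); they miss things now and then, are a little off and sometimes report something else, mostly with a low value. They report only what shows in the picture. A call takes as long as a camera call. They do not tell look-alikes from the thing itself.
- nets.recognise(camera, target): "xy" ([column, row] in pixels, amid what is visible of it).
The state is a dict: "time_s": time; "joint_positions": joint angles; "joint_velocities": joint speeds; "tau": joint torques, N m; "eef_pos": TCP position; "ee_rot": TCP orientation; "wrist_force": force on the tool from outside, world axes, zero at the start; "wrist_torque": the same for the moment, N m; "gripper_width": opening from 0.0 (shut) to 1.0 (fully open); "finger_force": force on a finger pad.
Only numpy, scipy, OpenCV 4.12 (cv2) and the standard library are available. Lean on these libraries where they do the work, as an engineer would, in place of code of your own. Each camera call takes 0.05 s, during which the arm holds its last target. There are 200 camera calls.

TASK

One of the three sponge plugs in the blue drying rack has gone hard in the autoclave. Starting with the plug nearest the robot and working along the row, press the crown of each one straight down by about 4 mm (never more than 6) and hold it there a moment to feel how it resists. Then put the hard plug in the steel tray, push one of the two supple plugs fully home in the mouth of the culture flask just as gently, and leave the other in the rack; let nothing else on the bench be knocked.

Things in the scene. Friction and masses are not known exactly. Their poses are not given: they have to be found in the camera images.
- plug_rack: blue plastic drying rack, fixed, 164 x 70 x 36 mm; origin under its centre, x along the row of three holes and away from the robot, z up. Plate top at z = 36 mm, holes 35 mm across right through the 10 mm plate, 52 mm apart; the plug feet hang 12 mm above the bench
- rack_hole_1 (a point): centre of the hole nearest the robot, at the plate's top face (rack x = -52 mm)
- rack_hole_2 (a point): centre of the middle hole, at the plate's top face
- rack_hole_3 (a point): centre of the hole farthest from the robot, at the plate's top face (rack x = +52 mm)
- plug_a: cream silicone sponge flask plug, one of three alike, 47 g. Origin: centre of its underside, z up its axis. Stem 31 mm across, z = 0 to 24 mm, lowest 5 mm chamfered to 24 mm across; collar 42 mm across, z = 24 to 30 mm, rests on the rack plate; above it the crown, 32 mm across: press it, and grip the plug by it. Crown top at z = 48 to 52 mm, differing from plug to plug
- plug_b: cream silicone sponge flask plug, one of three alike, 47 g. Origin: centre of its underside, z up its axis. Stem 31 mm across, z = 0 to 24 mm, lowest 5 mm chamfered to 24 mm across; collar 42 mm across, z = 24 to 30 mm, rests on the rack plate; above it the crown, 32 mm across: press it, and grip the plug by it. Crown top at z = 48 to 52 mm, differing from plug to plug
- plug_c: cream silicone sponge flask plug, one of three alike, 47 g. Origin: centre of its underside, z up its axis. Stem 31 mm across, z = 0 to 24 mm, lowest 5 mm chamfered to 24 mm across; collar 42 mm across, z = 24 to 30 mm, rests on the rack plate; above it the crown, 32 mm across: press it, and grip the plug by it. Crown top at z = 48 to 52 mm, differing from plug to plug
- plug_a_crown (a joint): how far the crown of plug_a is pressed down, m: 0 at rest, 0.010 end stop; springs back when let go. Resistance grows evenly with depth: a supple plug pushes back with 3 to 4 N at 4 mm (0.8 to 0.95 N per mm), the one hard plug with about 11 N (2.6 N per mm). Which of the three is hard cannot be seen, only felt
- plug_b_crown (a joint): how far the crown of plug_b is pressed down, m: 0 at rest, 0.010 end stop; springs back when let go. Resistance grows evenly with depth: a supple plug pushes back with 3 to 4 N at 4 mm (0.8 to 0.95 N per mm), the one hard plug with about 11 N (2.6 N per mm). Which of the three is hard cannot be seen, only felt
- plug_c_crown (a joint): how far the crown of plug_c is pressed down, m: 0 at rest, 0.010 end stop; springs back when let go. Resistance grows evenly with depth: a supple plug pushes back with 3 to 4 N at 4 mm (0.8 to 0.95 N per mm), the one hard plug with about 11 N (2.6 N per mm). Which of the three is hard cannot be seen, only felt
- culture_flask: conical clear glass culture flask with amber set agar in the bottom, loose, about 0.45 kg, 88 mm across the base, 105 mm high; origin under its centre, z up. Its mouth is open (the other flask, with a white stopper, is only clutter)
- flask_mouth (a point): centre of the flask's mouth, level with the lip 105 mm above its foot. The neck is a straight bore about 34 mm across and 35 mm deep, lip 41 mm across outside; a plug is home when its collar lies on the lip (plug origin 24 mm below this point)
- steel_tray: low stainless instrument tray, fixed, 175 x 270 x 23 mm, the reject tray; origin under its centre, x across its short side, y along its long side, floor 2 mm above the bench. Forceps lie across it near y = -66 mm; the half at y > 0 is empty
- brown_dropper: amber dropper bottle with orange-red teat, 36 x 36 x 99 mm, origin under its centre; bystander
- blue_dropper: dark dropper bottle with black teat, 36 x 36 x 99 mm, origin under its centre; bystander
- small_beaker: small clear 100 ml beaker, 56 x 62 x 70 mm, origin under its centre; bystander
Not all that is in view belongs to the job. Leave any black or green look-alike of the plug_a alone.

How it is judged:
On the way, in this order (a step that is already met when the one before it is completed fails the run):
1. the crown of the plug in the nearest hole is held pressed down by 2.8 to 5.7 mm (((value of joint plug_a_crown between 0.0028 and 0.0057 m and horizontal distance between plug_a and rack_hole_1 below 0.012 m) or (value of joint plug_b_crown between 0.0028 and 0.0057 m and horizontal distance between plug_b and rack_hole_1 below 0.012 m) or (value of joint plug_c_crown between 0.0028 and 0.0057 m and horizontal distance between plug_c and rack_hole_1 below 0.012 m))), for 0.2 s.
2. the crown of the plug in the middle hole is held pressed down by 2.8 to 5.7 mm (((value of joint plug_a_crown between 0.0028 and 0.0057 m and horizontal distance between plug_a and rack_hole_2 below 0.012 m) or (value of joint plug_b_crown between 0.0028 and 0.0057 m and horizontal distance between plug_b and rack_hole_2 below 0.012 m) or (value of joint plug_c_crown between 0.0028 and 0.0057 m and horizontal distance between plug_c and rack_hole_2 below 0.012 m))), for 0.2 s.
3. the crown of the plug in the farthest hole is held pressed down by 2.8 to 5.7 mm (((value of joint plug_a_crown between 0.0028 and 0.0057 m and horizontal distance between plug_a and rack_hole_3 below 0.012 m) or (value of joint plug_b_crown between 0.0028 and 0.0057 m and horizontal distance between plug_b and rack_hole_3 below 0.012 m) or (value of joint plug_c_crown between 0.0028 and 0.0057 m and horizontal distance between plug_c and rack_hole_3 below 0.012 m))), for 0.2 s.
At the end, for the whole second after the job is handed in: hard plug in the steel tray; one supple plug home in the flask (within 4 mm of the mouth's centre, collar within 3 mm of the lip, within 7 degrees of straight), the other in a rack hole; crowns sprung back, flask upright, all at rest. Supple is judged by the crown's minute sag under its own weight (((x of plug_a in the frame of steel_tray between -0.078 and 0.078 m and y of plug_a in the frame of steel_tray between -0.125 and 0.125 m and z of plug_a in the frame of steel_tray between -0.005 and 0.04 m) or (x of plug_b in the frame of steel_tray between -0.078 and 0.078 m and y of plug_b in the frame of steel_tray between -0.125 and 0.125 m and z of plug_b in the frame of steel_tray between -0.005 and 0.04 m) or (x of plug_c in the frame of steel_tray between -0.078 and 0.078 m and y of plug_c in the frame of steel_tray between -0.125 and 0.125 m and z of plug_c in the frame of steel_tray between -0.005 and 0.04 m)) and (((horizontal distance between plug_a and flask_mouth below 0.004 m and z of plug_a in the frame of flask_mouth between -0.028 and -0.021 m and angle between the z axis of plug_a and the z axis of culture_flask, either way round below 0.12 rad) and value of joint plug_a_crown above 4e-05 m) or ((horizontal distance between plug_b and flask_mouth below 0.004 m and z of plug_b in the frame of flask_mouth between -0.028 and -0.021 m and angle between the z axis of plug_b and the z axis of culture_flask, either way round below 0.12 rad) and value of joint plug_b_crown above 4e-05 m) or ((horizontal distance between plug_c and flask_mouth below 0.004 m and z of plug_c in the frame of flask_mouth between -0.028 and -0.021 m and angle between the z axis of plug_c and the z axis of culture_flask, either way round below 0.12 rad) and value of joint plug_c_crown above 4e-05 m)) and ((((horizontal distance between plug_a and rack_hole_1 below 0.008 m or horizontal distance between plug_a and rack_hole_2 below 0.008 m or horizontal distance between plug_a and rack_hole_3 below 0.008 m) and z of plug_a in the frame of rack_hole_1 between -0.03 and -0.02 m and angle between plug_a's own z axis and vertical below 0.15 rad) and value of joint plug_a_crown above 4e-05 m) or (((horizontal distance between plug_b and rack_hole_1 below 0.008 m or horizontal distance between plug_b and rack_hole_2 below 0.008 m or horizontal distance between plug_b and rack_hole_3 below 0.008 m) and z of plug_b in the frame of rack_hole_1 between -0.03 and -0.02 m and angle between plug_b's own z axis and vertical below 0.15 rad) and value of joint plug_b_crown above 4e-05 m) or (((horizontal distance between plug_c and rack_hole_1 below 0.008 m or horizontal distance between plug_c and rack_hole_2 below 0.008 m or horizontal distance between plug_c and rack_hole_3 below 0.008 m) and z of plug_c in the frame of rack_hole_1 between -0.03 and -0.02 m and angle between plug_c's own z axis and vertical below 0.15 rad) and value of joint plug_c_crown above 4e-05 m)) and linear speed of each of plug_a, plug_b, plug_c, culture_flask below 0.02 m/s and angle between culture_flask's own z axis and vertical below 0.1 rad and value of joint each of plug_a_crown, plug_b_crown, plug_c_crown below 0.0012 m); the robot touches nothing.
It fails at once if a crown is pressed in by more than 6.5 mm (its cells are crushed) (value of joint any of plug_a_crown, plug_b_crown, plug_c_crown above 0.0065 m).
It fails at once if the flask is tipped by more than 10 degrees or pushed more than 25 mm (angle between culture_flask's own z axis and vertical above 0.18 rad or distance of culture_flask from where it was at the start of the episode above 0.025 m).
It fails at once if a bystander (dropper bottles, small beaker) is moved by more than 20 mm (distance of any of brown_dropper, blue_dropper, small_beaker from where it was at the start of the episode above 0.02 m).
It also fails if it takes over 64 s, if anything falls off the work surface, if the arm or the gripper's body presses on something with over 40 N, if the wrist force passes 120 N, or if a joint passes its speed limit or range.

## Working session

There is one attempt and no reset: what is moved stays moved. The work goes in short steps, Python scripts to look and compute and a tool call to move; the robot and the scene stay as the last step left them, time stands still between calls to the robot, and variables do not carry over. Pictures are saved under pics/ and viewed, at most 10 in all, crops included, and the job is handed in when it is done.

Besides the shell and the picture viewer there is one more tool, called as name([rows], argument=value, ...), one row to a line, values as JSON. play_rows: Moves the arm, as the interface text tells. Its arguments: {"type":"object","properties":{"steps":{"type":"array","items":{"type":"array","items":{"type":"array","items":{"type":"number"}}}},"grip_force":{"type":"number"}},"required":["steps"]}

```bash
ls; mkdir -p pics; python3 - <<'E'
from bench import readout, vision, nets
import cv2,numpy as np
o=readout.get_obs(); print({k:np.round(v,3).tolist() for k,v in o.items()})
for n in ['top','side']:
    im=vision.snapshot(n); cv2.imwrite(f'pics/{n}0.png',im)
    p=vision.camera_params(n); print(n,p['camera_matrix'],np.round(p['T'],4),p.keys())
    for t in ['plug_rack','plug_a','culture_flask','flask_mouth','steel_tray','brown_dropper','blue_dropper','small_beaker']:
        print(t,[(np.round(d['xy']).tolist(),round(d['confidence'],2)) for d in nets.recognise(n,t)][:6])
E
```

```text
pics
{'time_s': 0.0, 'joint_positions': [-1.449, 0.207, 1.543, -0.0, 1.394, -0.15], 'joint_velocities': [0.001, -0.0, 0.0, 0.001, -0.001, 0.0], 'tau': [-0.0, -37.088, -28.141, 0.07, 0.036, -0.0], 'eef_pos': [0.154, -0.553, 0.204], 'ee_rot': [-3.11, -0.425, 0.0], 'wrist_force': [0.87, -0.12, -0.044], 'wrist_torque': [-0.01, 0.072, 0.005], 'finger_force': 0.0, 'gripper_width': 1.001}
top [[404.66726693   0.         324.27667869]
 [  0.         404.66726693 192.48711711]
 [  0.           0.           1.        ]] [[-0.0144  0.9974 -0.0705  0.4449]
 [-0.9998 -0.0136  0.0125 -0.1829]
 [ 0.0115  0.0707  0.9974  0.9397]
 [ 0.      0.      0.      1.    ]] dict_keys(['camera_matrix', 'T'])
plug_rack [([260.0, 194.0], 0.89), ([344.0, 183.0], 0.21)]
plug_a [([254.0, 189.0], 0.7), ([252.0, 215.0], 0.64), ([214.0, 268.0], 0.62), ([256.0, 168.0], 0.55)]
culture_flask [([345.0, 182.0], 0.61), ([257.0, 199.0], 0.56)]
flask_mouth [([343.0, 179.0], 0.91)]
steel_tray [([376.0, 255.0], 0.8)]
brown_dropper [([393.0, 183.0], 0.72)]
blue_dropper [([422.0, 180.0], 0.51)]
small_beaker [([403.0, 163.0], 0.98), ([423.0, 180.0], 0.66)]
side [[487.46030934   0.         310.0991784 ]
 [  0.         487.46030934 196.30989415]
 [  0.           0.           1.        ]] [[ 0.9416  0.1829 -0.2827  0.1162]
 [-0.3362  0.5594 -0.7577 -1.1747]
 [ 0.0196  0.8085  0.5882  0.8566]
 [ 0.      0.      0.      1.    ]] dict_keys(['camera_matrix', 'T'])
plug_rack [([296.0, 187.0], 0.65)]
plug_a [([302.0, 180.0], 0.66), ([285.0, 178.0], 0.61), ([358.0, 188.0], 0.58), ([324.0, 175.0], 0.56)]
culture_flask [([334.0, 224.0], 0.83), ([301.0, 188.0], 0.2)]
flask_mouth [([334.0, 219.0], 0.66)]
steel_tray [([287.0, 259.0], 0.78)]
brown_dropper [([350.0, 246.0], 0.71), ([372.0, 243.0], 0.71)]
blue_dropper [([364.0, 257.0], 0.56)]
small_beaker [([372.0, 242.0], 0.78)]
```

```bash
python3 - <<'E'
import cv2
a=cv2.imread('pics/top0.png')[120:330,170:470]; b=cv2.imread('pics/side0.png')[130:310,210:450]
cv2.imwrite('pics/topc.png',cv2.resize(a,(800,560),interpolation=cv2.INTER_CUBIC)); cv2.imwrite('pics/sidec.png',cv2.resize(b,(800,600),interpolation=cv2.INTER_CUBIC))
E
```

```text
(no output)
```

View pics/topc.png

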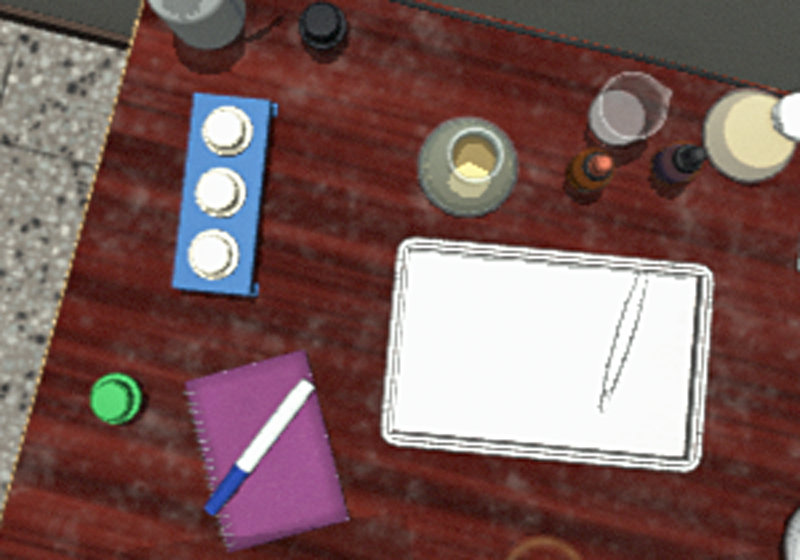

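View pics/sidec.png

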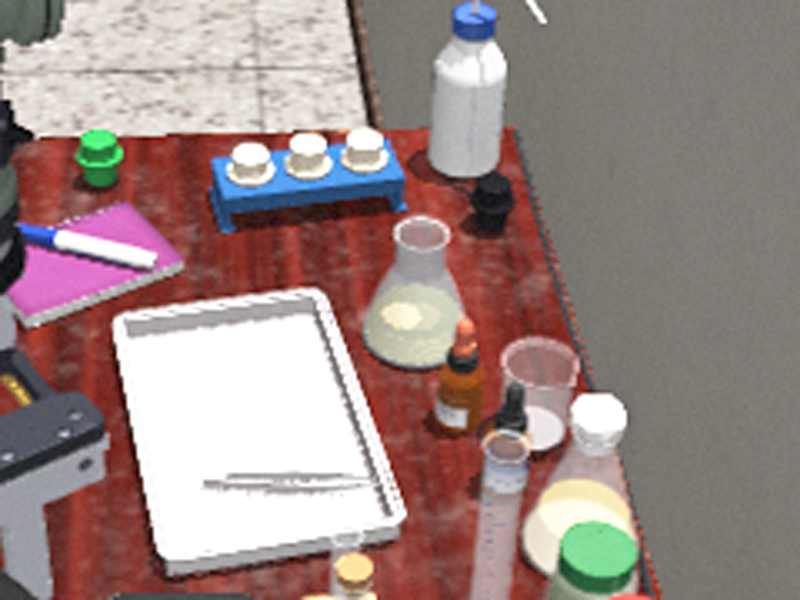

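The top view shows the rack with its three plugs at about (250,215), (252,192) and (255,169), row along +x. The open flask's mouth is at (347,178), the tray lies right of it, and the droppers and beaker are at (393–422, 163–183). The green and black look-alikes are off the rack.

```bash
cat > h.py <<'E'
from bench import readout, vision, nets
import cv2, numpy as np
def ray(n,uv,P=None):
    P=P or vision.camera_params(n); K=P['camera_matrix'];T=P['T']
    d=np.linalg.inv(K)@[uv[0],uv[1],1]; d=T[:3,:3]@[d[0],-d[1],-d[2]]
    return T[:3,3],d
def onz(n,uv,z,P=None):
    o,d=ray(n,uv,P); return (o+d*(z-o[2])/d[2])[:2]
def tri(a,b):
    (o1,d1),(o2,d2)=a,b; A=np.stack([d1,-d2],1); s=np.linalg.lstsq(A,o2-o1,rcond=None)[0]
    p,q=o1+s[0]*d1,o2+s[1]*d2; return (p+q)/2,np.linalg.norm(p-q)
def proj(n,p,P=None):
    P=P or vision.camera_params(n); c=np.linalg.inv(P['T'])@np.r_[p,1]; k=P['camera_matrix']@[c[0],-c[1],-c[2]]; return k[:2]/k[2]
def state():
    o=readout.get_obs(); print('t',round(o['time_s'],2),'p',np.round(o['eef_pos']*1 if hasattr(o['eef_pos'],'shape') else o['eef_pos'],4),'r',np.round(o['ee_rot'],3),'F',np.round(o['wrist_force'],2),'g',round(float(o['gripper_width']),3)); return o
E
python3 - <<'E'
from h import *
P=vision.camera_params('top');S=vision.camera_params('side')
t=lambda x,y:(170+x*.375,120+y*.375)
s=lambda x,y:(210+x*.3,130+y*.3)
for nm,a,b,z in [('p1',(213,252),(250,153),.062),('p2',(220,189),(308,144),.062),('p3',(228,128),(363,135),.062),('mouth',(475,154),(422,233),.105)]:
    print(nm,np.round(onz('top',t(*a),z,P),4),np.round(onz('side',s(*b),z,S),4),tri(ray('top',t(*a),P),ray('side',s(*b),S)))
for nm,a,z in [('tray tl',(400,240),.023),('tr',(712,268),.023),('br',(697,470),.023),('bl',(384,440),.023),('flaskbase',(467,168),.03),('brown',(590,172),.03),('rackc0',(173,288),.036),('rackc1',(258,296),.036),('r2',(270,100),.036),('r3',(194,94),.036)]: print(nm,np.round(onz('top',t(*a),z,P),4))
E
```

```text
p1 [ 0.4615 -0.0324] [ 0.4622 -0.0323] (array([ 0.4617967 , -0.03256136,  0.06224129]), np.float64(0.0007335603811556891))
p2 [ 0.5126 -0.0382] [ 0.5155 -0.0345] (array([ 0.5130902 , -0.03895672,  0.06529475]), np.float64(0.0015841667400182207))
p3 [ 0.5625 -0.0448] [ 0.5672 -0.0358] (array([ 0.56225835, -0.04618742,  0.06937849]), np.float64(0.0015528976993164007))
mouth [ 0.5339 -0.2433] [ 0.5376 -0.2429] (array([ 0.53537972, -0.24379146,  0.10594624]), np.float64(0.003329264576374097))
tray tl [ 0.4701 -0.1842]
tr [ 0.4426 -0.4491]
br [ 0.2737 -0.4307]
bl [ 0.3028 -0.1685]
flaskbase [ 0.5301 -0.2417]
brown [ 0.5253 -0.346 ]
rackc0 [0.4325 0.0053]
rackc1 [ 0.4248 -0.0653]
r2 [ 0.5893 -0.0761]
r3 [ 0.5952 -0.0122]
```

Careful with the scale: shifts go in shares of 400 mm and turns go in shares of 120 degrees. That gives: 250 mm / 400 = 0.625, 200 mm / 400 = 0.5, -0.395 rad / 2.0944 = -0.1886.

play_rows([
  [[0.0875,0.125,0.025,0,0,-0.0382,1],[0.175,0.25,0.05,0,0,-0.0764,1],[0.2625,0.375,0.075,0,0,-0.1146,1],[0.35,0.5,0.075,0,0,-0.1528,1],[0.4375,0.625,0.075,0,0,-0.1886,1]],
])

```text
time_s: 1.52
eef_pos: [0.3303, -0.3024, 0.236]
ee_rot: [3.134, -0.198, 0.002]
wrist_force: [0.9, 0.1, 0.2]
gripper_width: 0.505
finger_force: 0.0
```

play_rows([
  [[0.0875,0.125,0,0,0,0,1],[0.175,0.25,0,0,0,0,1],[0.2625,0.375,0,0,0,0,1],[0.35,0.5,0,0,0,0,1],[0.4375,0.6125,0,0,0,0,1]],
])

```text
time_s: 2.15
eef_pos: [0.5054, -0.0569, 0.2358]
ee_rot: [3.135, -0.192, 0.002]
wrist_force: [0.5, -0.8, -0.0]
gripper_width: 0.005
finger_force: 0.0
```

```bash
python3 - <<'E'
from h import *
state(); im=vision.snapshot('wrist'); P=vision.camera_params('wrist'); state()
print(P); cv2.imwrite('pics/w1.png',im)
np.savez('w1.npz',K=P['camera_matrix'],T=P['T'])
for t in ['plug_a','flask_mouth']:
  for d in nets.recognise('wrist',t)[:5]: print(t,np.round(d['xy']),round(d['confidence'],2),np.round(onz('wrist',d['xy'],.062 if t=='plug_a' else .105,P),4))
E
```

```text
t 2.15 p [ 0.5054 -0.0569  0.2358] r [ 3.135e+00 -1.920e-01  2.000e-03] F [ 0.52 -0.85 -0.03] g 0.005
t 2.2 p [ 0.5086 -0.0515  0.2358] r [-3.131  0.184 -0.006] F [ 2.02  2.32 -0.53] g 0.007
{'camera_matrix': array([[336.24574246,   0.        , 318.16929888],
       [  0.        , 336.24574246, 192.94563692],
       [  0.        ,   0.        ,   1.        ]]), 'T': array([[-0.1175529 ,  0.95372464,  0.2767501 ,  0.58952975],
       [-0.99305566, -0.11158547, -0.03727104, -0.06179748],
       [-0.00466502, -0.27920957,  0.96021886,  0.41447752],
       [ 0.        ,  0.        ,  0.        ,  1.        ]])}
plug_a [297. 211.] 0.92 [ 0.4701 -0.0225]
plug_a [362.  20.] 0.91 [ 0.6529 -0.1093]
plug_a [249. 287.] 0.78 [0.3821 0.0475]
plug_a [296. 165.] 0.74 [ 0.5214 -0.028 ]
plug_a [296. 119.] 0.68 [ 0.5688 -0.0349]
flask_mouth [482. 121.] 0.7 [ 0.5499 -0.2047]
```

View pics/w1.png

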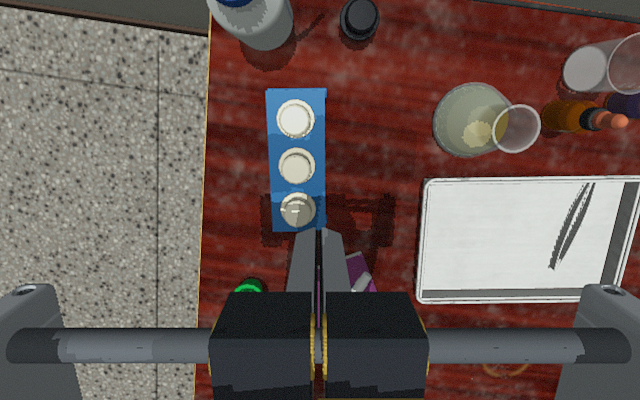

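```bash
python3 - <<'E'
from h import *
state(); im=vision.snapshot('wrist'); P=vision.camera_params('wrist'); state()
cv2.imwrite('pics/w2.png',im); np.savez('w2.npz',K=P['camera_matrix'],T=P['T'])
for t in ['plug_a','flask_mouth']:
  for d in nets.recognise('wrist',t)[:5]: print(t,np.round(d['xy']),round(d['confidence'],2),np.round(onz('wrist',d['xy'],.062 if t=='plug_a' else .105,P),4))
a=cv2.resize(im[85:240,255:345],None,fx=3.8,fy=3.8,interpolation=cv2.INTER_CUBIC)
b=cv2.resize(im[75:175,425:545],None,fx=3.6,fy=3.6,interpolation=cv2.INTER_CUBIC)
c=np.zeros((600,800,3),np.uint8); c[:a.shape[0],:a.shape[1]]=a; c[:b.shape[0],350:350+b.shape[1]]=b
# predicted circles from the top-view estimates
cv2.imwrite('pics/w2c.png',c)
E
```

```text
t 2.3 p [ 0.5052 -0.0568  0.2353] r [ 3.136 -0.185 -0.   ] F [0.02 0.08 0.02] g 0.002
t 2.35 p [ 0.5044 -0.0582  0.2352] r [ 3.135e+00 -1.890e-01 -1.000e-03] F [ 0.36 -0.07  0.31] g 0.006
plug_a [360.  17.] 0.8 [ 0.6503 -0.116 ]
plug_a [296. 115.] 0.73 [ 0.5681 -0.0434]
plug_a [248. 284.] 0.72 [0.3809 0.0403]
plug_a [298. 210.] 0.71 [ 0.4667 -0.0311]
plug_a [295. 166.] 0.64 [ 0.5162 -0.0346]
flask_mouth [483. 122.] 0.93 [ 0.5436 -0.2129]
```

View pics/w2c.png

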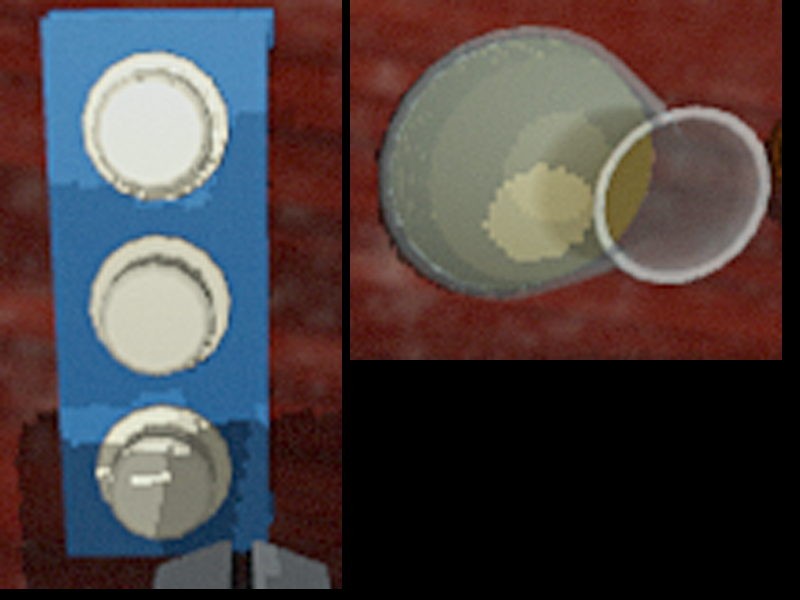

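The wrist view shows the three collars at crop (155,126), (159,306), (164,472) and the crown tops at (152,133), (156,318), (163,486). The mouth ring is centred at (682,195), clear of the dropper.

```bash
python3 - <<'E'
from h import *
P=dict(np.load('w2.npz')); P={'camera_matrix':P['K'],'T':P['T']}
TP=vision.camera_params('top');S=vision.camera_params('side')
w=lambda x,y:(255+x/3.8,85+y/3.8)
for n,c,k in [('p3',(155.5,126),(152,133)),('p2',(159.5,306),(156,318)),('p1',(164,472),(163,486))]:
    print(n,np.round(onz('w',w(*c),.041,P),4),np.round(onz('w',w(*k),.062,P),4))
m=(425+(682-350)/3.6,75+195/3.6); print('mouth',np.round(onz('w',m,.105,P),4))
t=lambda x,y:(170+x*.375,120+y*.375)
print(tri(ray('w',m,P),ray('top',t(475,154),TP)),tri(ray('w',m,P),ray('side',(210+422*.3,130+233*.3),S)))
for n,c in [('n-l',(44,20)),('n-r',(272,12)),('f-r',(268,552)),('f-l',(68,555))]: print(n,np.round(onz('w',w(*c),.036,P),4))
E
```

```text
p3 [ 0.5637 -0.0412] [ 0.5632 -0.0415]
p2 [ 0.5117 -0.0351] [ 0.5126 -0.0354]
p1 [ 0.4599 -0.0292] [ 0.4628 -0.0305]
mouth [ 0.5336 -0.2436]
(array([ 0.53378998, -0.24323691,  0.10560237]), np.float64(9.871715631737072e-05)) (array([ 0.53538108, -0.24365786,  0.10602767]), np.float64(0.0034056397380022698))
n-l [ 0.5962 -0.0136]
n-r [ 0.5906 -0.0778]
f-r [ 0.4275 -0.0579]
f-l [0.4342 0.0055]
```

Scaled: -165 mm / 400 = -0.4125, -160 mm / 400 = -0.4.

play_rows([
  [[-0.05,0.035,-0.05,0,0,0,1],[-0.11,0.07,-0.15,0,0,0,1],[-0.11,0.07,-0.2875,0,0,0,1],[-0.11,0.07,-0.4,0,0,0,1],[-0.11,0.07,-0.4125,0,0,0,1]],
])

```text
time_s: 3.08
eef_pos: [0.4564, -0.0314, 0.0676]
ee_rot: [-3.134, 0.198, 0.012]
wrist_force: [0.1, -0.7, 0.6]
gripper_width: 0.007
finger_force: 0.0
```

Scaled: -4 mm / 400 = -0.01, -2 mm / 400 = -0.005.

play_rows([
  [[0,0,0,0,0,0,1],[0,0,-0.005,0,0,0,1],[0,0,-0.01,0,0,0,1],[0,0,-0.01,0,0,0,1],[0,0,-0.01,0,0,0,1]],
])

```text
time_s: 3.7
eef_pos: [0.4606, -0.0309, 0.0668]
ee_rot: [3.136, -0.193, 0.001]
wrist_force: [0.7, 0.3, -0.0]
gripper_width: 0.001
finger_force: 0.0
```

```bash
python3 - <<'E'
from h import *
for i in range(3): state(); vision.snapshot('top')
E
```

```text
t 3.7 p [ 0.4606 -0.0309  0.0668] r [ 3.136e+00 -1.930e-01  1.000e-03] F [ 0.71  0.35 -0.03] g 0.001
t 3.75 p [ 0.4605 -0.0308  0.0667] r [ 3.136e+00 -1.930e-01  1.000e-03] F [-0.27 -0.98 -0.59] g 0.005
t 3.8 p [ 0.4604 -0.0308  0.0666] r [ 3.136 -0.193  0.   ] F [ 0.8  -0.22  1.02] g 0.005
```

Scaled: -5 mm / 400 = -0.0125, -4 mm / 400 = -0.01.

play_rows([
  [[0,0,-0.005,0,0,0,1],[0,0,-0.01,0,0,0,1],[0,0,-0.0125,0,0,0,1],[0,0,-0.0125,0,0,0,1],[0,0,-0.0125,0,0,0,1]],
])

```text
time_s: 4.47
eef_pos: [0.4604, -0.0309, 0.0615]
ee_rot: [3.136, -0.193, 0.0]
wrist_force: [0.6, 0.4, 0.2]
gripper_width: 0.006
finger_force: 0.0
```

```bash
cat > f.py <<'E'
from h import *
L=[]
for i in range(4):
    o=readout.get_obs(); L.append(np.r_[o['eef_pos'],o['wrist_force']]); vision.snapshot('top')
o=readout.get_obs(); L.append(np.r_[o['eef_pos'],o['wrist_force']])
print(round(o['time_s'],2),np.round(np.mean(L,0),4),np.round([l[5] for l in L],2))
E
python3 f.py
```

```text
4.67 [ 0.4604 -0.0309  0.0615  0.1169  0.0153  0.0846] [ 0.22  0.    0.19 -0.19  0.19]
```

No contact at 61.5 mm, so the top is at or below about 61.5; go 2 mm further.

Scaled: -2 mm / 400 = -0.005, -1 mm / 400 = -0.0025.

play_rows([
  [[0,0,-0.0025,0,0,0,1],[0,0,-0.005,0,0,0,1],[0,0,-0.005,0,0,0,1],[0,0,-0.005,0,0,0,1],[0,0,-0.005,0,0,0,1]],
])

```text
time_s: 5.3
eef_pos: [0.4604, -0.0309, 0.0595]
ee_rot: [3.136, -0.193, 0.0]
wrist_force: [-0.6, 0.3, 0.3]
gripper_width: 0.003
finger_force: 0.3
```

```bash
python3 f.py
```

```text
5.5 [ 0.4604 -0.0309  0.0595 -0.1044 -0.3498  0.3434] [ 0.28 -0.44  0.06  0.89  0.93]
```

Scaled: -2 mm / 400 = -0.005, -1 mm / 400 = -0.0025.

play_rows([
  [[0,0,-0.0025,0,0,0,1],[0,0,-0.005,0,0,0,1],[0,0,-0.005,0,0,0,1],[0,0,-0.005,0,0,0,1],[0,0,-0.005,0,0,0,1]],
])

```text
time_s: 6.12
eef_pos: [0.4605, -0.0309, 0.0575]
ee_rot: [3.136, -0.193, 0.0]
wrist_force: [-0.6, 1.3, 2.3]
gripper_width: 0.007
finger_force: 1.1
```

```bash
python3 f.py
```

```text
6.33 [ 0.4604 -0.0309  0.0575 -0.432   0.3371  2.0662] [2.31 2.12 1.89 1.9  2.11]
```

Scaled: -1.8 mm / 400 = -0.0045, -1 mm / 400 = -0.0025.

play_rows([
  [[0,0,-0.0025,0,0,0,1],[0,0,-0.0045,0,0,0,1],[0,0,-0.0045,0,0,0,1],[0,0,-0.0045,0,0,0,1],[0,0,-0.0045,0,0,0,1]],
])

```text
time_s: 6.95
eef_pos: [0.4604, -0.0309, 0.0557]
ee_rot: [3.136, -0.193, 0.0]
wrist_force: [-1.0, 0.7, 2.7]
gripper_width: 0.002
finger_force: 1.8
```

```bash
python3 f.py
```

```text
7.15 [ 0.4604 -0.0309  0.0557 -0.3618  0.0793  3.262 ] [2.74 3.01 4.41 3.01 3.14]
```

Plug 1 is supple (≈0.85 N/mm, 4 mm held). On to the middle hole.

Scaled: 52 mm / 400 = 0.13, 26 mm / 400 = 0.065.

play_rows([
  [[0,0,0.035,0,0,0,1],[0.065,-0.0075,0.045,0,0,0,1],[0.13,-0.015,0.04,0,0,0,1],[0.13,-0.015,0.03,0,0,0,1],[0.13,-0.015,0.0275,0,0,0,1]],
])

```text
time_s: 7.78
eef_pos: [0.5107, -0.0365, 0.0659]
ee_rot: [-3.135, 0.193, 0.005]
wrist_force: [0.1, -0.1, -0.8]
gripper_width: 0.004
finger_force: 0.0
```

Scaled: -5 mm / 400 = -0.0125, -4 mm / 400 = -0.01.

play_rows([
  [[0,0,-0.005,0,0,0,1],[0,0,-0.01,0,0,0,1],[0,0,-0.0125,0,0,0,1],[0,0,-0.0125,0,0,0,1],[0,0,-0.0125,0,0,0,1]],
])

```text
time_s: 8.4
eef_pos: [0.5124, -0.0369, 0.0618]
ee_rot: [-3.136, 0.193, -0.0]
wrist_force: [-1.7, 0.7, 3.3]
gripper_width: 0.004
finger_force: 1.2
```

```bash
python3 f.py
```

```text
8.6 [ 0.5124 -0.0369  0.0618 -1.8421  0.0436  2.9154] [3.34 2.26 2.62 2.89 3.47]
```

Scaled: -1 mm / 400 = -0.0025, -0.5 mm / 400 = -0.0013.

play_rows([
  [[0,0,-0.0013,0,0,0,1],[0,0,-0.0025,0,0,0,1],[0,0,-0.0025,0,0,0,1],[0,0,-0.0025,0,0,0,1],[0,0,-0.0025,0,0,0,1]],
])

```text
time_s: 9.22
eef_pos: [0.5124, -0.0369, 0.0607]
ee_rot: [-3.136, 0.194, -0.0]
wrist_force: [-2.4, 0.2, 3.5]
gripper_width: 0.005
finger_force: 1.7
```

```bash
python3 f.py
```

```text
9.43 [ 0.5124 -0.0369  0.0607 -1.7573  0.434   3.3835] [3.46 3.07 3.69 3.33 3.37]
```

Scaled: -0.5 mm / 400 = -0.0013.

play_rows([
  [[0,0,-0.0013,0,0,0,1],[0,0,-0.0013,0,0,0,1],[0,0,-0.0013,0,0,0,1],[0,0,-0.0013,0,0,0,1],[0,0,-0.0013,0,0,0,1]],
])

```text
time_s: 10.05
eef_pos: [0.5124, -0.0369, 0.0602]
ee_rot: [3.136, -0.193, 0.0]
wrist_force: [-1.7, 1.0, 3.8]
gripper_width: 0.004
finger_force: 1.9
```

```bash
python3 f.py
```

```text
10.25 [ 0.5124 -0.0369  0.0602 -2.1253  0.5658  4.0889] [3.82 4.43 3.86 4.58 3.76]
```

Plug 2 is supple too (≈0.75–0.9 N/mm, ≈4.5 mm held). Now the farthest.

Scaled: 51 mm / 400 = 0.1275, 26 mm / 400 = 0.065.

play_rows([
  [[0,0,0.03,0,0,0,1],[0.065,-0.0075,0.035,0,0,0,1],[0.1275,-0.015,0.035,0,0,0,1],[0.1275,-0.015,0.0275,0,0,0,1],[0.1275,-0.015,0.02,0,0,0,1]],
])

```text
time_s: 10.88
eef_pos: [0.5624, -0.0427, 0.0676]
ee_rot: [-3.135, 0.193, 0.002]
wrist_force: [1.0, -0.1, -0.3]
gripper_width: 0.003
finger_force: 0.0
```

Scaled: -5.5 mm / 400 = -0.0138, -3 mm / 400 = -0.0075.

play_rows([
  [[0,0,-0.0025,0,0,0,1],[0,0,-0.0075,0,0,0,1],[0,0,-0.0138,0,0,0,1],[0,0,-0.0138,0,0,0,1],[0,0,-0.0138,0,0,0,1]],
])

```text
time_s: 11.5
eef_pos: [0.5634, -0.0429, 0.0627]
ee_rot: [3.136, -0.193, 0.0]
wrist_force: [0.1, -0.2, 0.3]
gripper_width: 0.006
finger_force: 0.0
```

```bash
python3 f.py
```

```text
11.7 [ 0.5634 -0.0429  0.0627 -0.3257  0.0555  0.4358] [ 0.31  1.11  0.55 -0.01  0.21]
```

Scaled: -2 mm / 400 = -0.005, -1 mm / 400 = -0.0025.

play_rows([
  [[0,0,-0.0025,0,0,0,1],[0,0,-0.005,0,0,0,1],[0,0,-0.005,0,0,0,1],[0,0,-0.005,0,0,0,1],[0,0,-0.005,0,0,0,1]],
])

```text
time_s: 12.32
eef_pos: [0.5636, -0.043, 0.0609]
ee_rot: [3.136, -0.193, 0.001]
wrist_force: [-0.8, -0.5, 3.6]
gripper_width: 0.005
finger_force: 1.8
```

```bash
python3 f.py
```

```text
12.53 [ 0.5636 -0.043   0.0609 -0.5085 -0.1959  3.8682] [3.61 3.39 3.69 3.89 4.76]
```

Scaled: -2.6 mm / 400 = -0.0065, -1.2 mm / 400 = -0.003.

play_rows([
  [[0,0,-0.003,0,0,0,1],[0,0,-0.0065,0,0,0,1],[0,0,-0.0065,0,0,0,1],[0,0,-0.0065,0,0,0,1],[0,0,-0.0065,0,0,0,1]],
])

```text
time_s: 13.15
eef_pos: [0.5637, -0.043, 0.059]
ee_rot: [3.135, -0.193, 0.001]
wrist_force: [-2.7, -0.0, 8.1]
gripper_width: 0.01
finger_force: 4.2
```

```bash
python3 f.py
```

```text
13.35 [ 0.5636 -0.043   0.059  -1.8011  0.0128  8.3828] [8.05 8.24 8.55 8.17 8.9 ]
```

play_rows([
  [[0,0,-0.0025,0,0,0,1],[0,0,-0.0025,0,0,0,1],[0,0,-0.0025,0,0,0,1],[0,0,-0.0025,0,0,0,1],[0,0,-0.0025,0,0,0,1]],
])

```text
time_s: 13.98
eef_pos: [0.5637, -0.043, 0.0583]
ee_rot: [3.135, -0.193, 0.001]
wrist_force: [-3.0, 0.1, 9.5]
gripper_width: 0.007
finger_force: 5.0
```

```bash
python3 f.py
```

```text
14.18 [ 0.5637 -0.043   0.0583 -3.0084  0.0145  9.948 ] [ 9.49 10.96  8.85 10.89  9.56]
```

Plug 3 is the hard one (≈2.5 N/mm, ≈3.9 mm held). Now lift off, open, and grip its crown.

Scaled: 18 mm / 400 = 0.045, 10 mm / 400 = 0.025.

play_rows([
  [[0,0,0.025,0,0,0,1],[0,0,0.045,0,0,0,-0.25],[0,0,0.045,0,0,0,-0.25],[0,0,0.045,0,0,0,-0.25],[0,0,0.045,0,0,0,-0.25]],
])

```text
time_s: 14.8
eef_pos: [0.5628, -0.0428, 0.0744]
ee_rot: [-3.135, 0.194, 0.002]
wrist_force: [0.3, 0.2, 1.0]
gripper_width: 0.393
finger_force: 0.0
```

Scaled: -28 mm / 400 = -0.07, -15 mm / 400 = -0.0375.

play_rows([
  [[0,0,0,0,0,0,-0.25],[0,0,0,0,0,0,-0.25],[0,0,-0.0375,0,0,0,-0.25],[0,0,-0.07,0,0,0,-0.25],[0,0,-0.07,0,0,0,-0.25]],
])

```text
time_s: 15.42
eef_pos: [0.5614, -0.0425, 0.0447]
ee_rot: [-3.135, 0.193, 0.007]
wrist_force: [0.1, 0.5, -0.4]
gripper_width: 0.625
finger_force: 0.0
```

Scaled: -1 mm / 400 = -0.0025.

play_rows([
  [[0,0,-0.0025,0,0,0,-0.25],[0,0,-0.0025,0,0,0,1],[0,0,-0.0025,0,0,0,1],[0,0,-0.0025,0,0,0,1],[0,0,-0.0025,0,0,0,1]],
], grip_force=12)

```text
time_s: 16.05
eef_pos: [0.5639, -0.0419, 0.0466]
ee_rot: [-3.134, 0.194, -0.002]
wrist_force: [0.6, 4.6, 1.9]
gripper_width: 0.34
finger_force: 12.0
```

Scaled: -118 mm / 400 = -0.295, -105 mm / 400 = -0.2625.

play_rows([
  [[0,0,0.075,0,0,0,1],[0,0,0.2,0,0,0,1],[-0.075,-0.085,0.2125,0,0,0,1],[-0.17,-0.19,0.2125,0,0,0,1],[-0.2625,-0.295,0.2125,0,0,0,1]],
])

```text
time_s: 16.68
eef_pos: [0.457, -0.1623, 0.1312]
ee_rot: [3.134, -0.191, 0.0]
wrist_force: [0.5, -0.4, 0.4]
gripper_width: 0.345
finger_force: 12.0
```

Scaled: -89 mm / 400 = -0.2225, -88 mm / 400 = -0.22.

play_rows([
  [[-0.1,-0.1125,0,0,0,0,1],[-0.2,-0.2225,0,0,0,0,1],[-0.2,-0.2225,-0.1,0,0,0,1],[-0.2,-0.2225,-0.1875,0,0,0,1],[-0.2,-0.2225,-0.22,0,0,0,1]],
])

```text
time_s: 17.3
eef_pos: [0.3764, -0.249, 0.041]
ee_rot: [-3.133, 0.194, 0.006]
wrist_force: [0.5, 0.4, -0.5]
gripper_width: 0.343
finger_force: 12.0
```

```bash
python3 - <<'E'
from h import *
state()
a=vision.snapshot('top')[120:320,200:440]; b=vision.snapshot('side')[130:310,210:450]
c=np.vstack([cv2.resize(a,(360,300),interpolation=cv2.INTER_CUBIC),cv2.resize(b,(360,270),interpolation=cv2.INTER_CUBIC)])
cv2.imwrite('pics/t3.png',c); state()
E
```

```text
t 17.3 p [ 0.3764 -0.249   0.041 ] r [-3.133  0.194  0.006] F [ 0.51  0.36 -0.46] g 0.343
t 17.4 p [ 0.3773 -0.2491  0.0419] r [-3.134  0.193  0.004] F [ 0.49 -0.15 -0.31] g 0.341
```

View pics/t3.png

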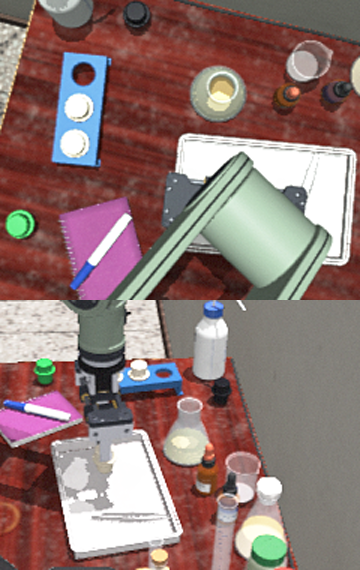

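Hole 3 is empty and the hard plug is over the tray's empty half, about 5 mm above the floor. Lower and release.

Scaled: -4 mm / 400 = -0.01, -3 mm / 400 = -0.0075.

play_rows([
  [[0,0,-0.0075,0,0,0,1],[0,0,-0.01,0,0,0,1],[0,0,-0.01,0,0,0,1],[0,0,-0.01,0,0,0,0],[0,0,-0.01,0,0,0,-0.2]],
])

```text
time_s: 18.02
eef_pos: [0.3786, -0.2501, 0.0393]
ee_rot: [3.135, -0.193, 0.001]
wrist_force: [-0.4, 0.6, -0.6]
gripper_width: 0.521
finger_force: 0.0
```

Scaled: 85 mm / 400 = 0.2125, 80 mm / 400 = 0.2.

play_rows([
  [[0,0,0,0,0,0,-0.25],[0,0,0.0375,0,0,0,-0.25],[0,0,0.125,0,0,0,-0.25],[0.025,0.05,0.2,0,0,0,-0.25],[0.075,0.1375,0.2125,0,0,0,-0.25]],
])

```text
time_s: 18.65
eef_pos: [0.4106, -0.1967, 0.128]
ee_rot: [3.131, -0.198, 0.01]
wrist_force: [0.1, -0.5, -0.9]
gripper_width: 0.622
finger_force: 0.0
```

Scaled: 158 mm / 400 = 0.395, 104 mm / 400 = 0.26.

play_rows([
  [[0.0875,0.1325,0,0,0,0,-0.25],[0.175,0.265,0,0,0,0,-0.25],[0.26,0.395,0,0,0,0,-0.25],[0.26,0.395,-0.05,0,0,0,-0.25],[0.26,0.395,-0.1,0,0,0,-0.25]],
])

```text
time_s: 19.27
eef_pos: [0.5136, -0.0358, 0.085]
ee_rot: [3.135, -0.189, 0.003]
wrist_force: [-0.2, 0.2, -0.1]
gripper_width: 0.627
finger_force: 0.0
```

Scaled: -37 mm / 400 = -0.0925, -25 mm / 400 = -0.0625.

play_rows([
  [[0,0,0,0,0,0,-0.25],[0,0,-0.025,0,0,0,-0.25],[0,0,-0.0625,0,0,0,-0.25],[0,0,-0.0925,0,0,0,-0.25],[0,0,-0.0925,0,0,0,-0.25]],
])

```text
time_s: 19.9
eef_pos: [0.5109, -0.0367, 0.0455]
ee_rot: [-3.135, 0.194, 0.005]
wrist_force: [0.2, 0.1, -0.5]
gripper_width: 0.624
finger_force: 0.0
```

play_rows([
  [[0,0,0,0,0,0,-0.25],[0,0,0,0,0,0,1],[0,0,0,0,0,0,1],[0,0,0,0,0,0,1],[0,0,0,0,0,0,1]],
], grip_force=12)

```text
time_s: 20.52
eef_pos: [0.5125, -0.0362, 0.0473]
ee_rot: [-3.134, 0.194, -0.0]
wrist_force: [0.0, 3.3, 1.3]
gripper_width: 0.342
finger_force: 12.0
```

```bash
python3 f.py
```

```text
20.73 [ 0.5125 -0.0362  0.0472  0.2578  3.5896  1.4194] [1.29 1.32 1.71 1.52 1.26]
```

Scaled: 125 mm / 400 = 0.3125, -105 mm / 400 = -0.2625.

play_rows([
  [[0,0,0.075,0,0,0,1],[0,0,0.2,0,0,0,1],[0,0,0.3125,0,0,0,1],[0.0125,-0.125,0.3125,0,0,0,1],[0.0275,-0.2625,0.3125,0,0,0,1]],
])

```text
time_s: 21.35
eef_pos: [0.5238, -0.1435, 0.1731]
ee_rot: [3.133, -0.19, 0.003]
wrist_force: [1.1, -0.5, -1.0]
gripper_width: 0.341
finger_force: 12.0
```

Scaled: -101.5 mm / 400 = -0.2538, -90 mm / 400 = -0.225.

play_rows([
  [[0.015,-0.125,0,0,0,0,1],[0.0263,-0.225,0,0,0,0,1],[0.0263,-0.2538,0,0,0,0,1],[0.0263,-0.2538,-0.01,0,0,0,1],[0.0263,-0.2538,-0.01,0,0,0,1]],
])

```text
time_s: 21.98
eef_pos: [0.5332, -0.2418, 0.1672]
ee_rot: [-3.135, 0.191, 0.003]
wrist_force: [-0.3, 0.6, -1.1]
gripper_width: 0.342
finger_force: 12.0
```

```bash
python3 - <<'E'
from h import *
vision.snapshot('top'); vision.snapshot('top'); vision.snapshot('top')
state()
b=vision.snapshot('side')[140:260,270:400]; w=vision.snapshot('wrist')
c=np.zeros((600,780,3),np.uint8); c[:360,:390]=cv2.resize(b,(390,360),interpolation=cv2.INTER_CUBIC)
c[:360,390:]=cv2.resize(w[110:290,220:415],(390,360),interpolation=cv2.INTER_CUBIC)
t=vision.snapshot('top')[130:210,290:410]; c[360:600,:360]=cv2.resize(t,(360,240),interpolation=cv2.INTER_CUBIC)
cv2.imwrite('pics/hov.png',c); P=vision.camera_params('wrist'); print(np.round(P['T'],4)); state()
np.savez('hov.npz',K=P['camera_matrix'],T=P['T'])
E
```

```text
t 22.12 p [ 0.5339 -0.242   0.168 ] r [-3.136  0.191  0.   ] F [ 0.19  1.16 -0.65] g 0.341
[[-1.220e-01  9.520e-01  2.806e-01  6.157e-01]
 [-9.925e-01 -1.173e-01 -3.370e-02 -2.524e-01]
 [ 8.000e-04 -2.826e-01  9.592e-01  3.467e-01]
 [ 0.000e+00  0.000e+00  0.000e+00  1.000e+00]]
t 22.27 p [ 0.5341 -0.2427  0.1683] r [ 3.136 -0.192  0.   ] F [0.41 0.28 0.09] g 0.338
```

View pics/hov.png

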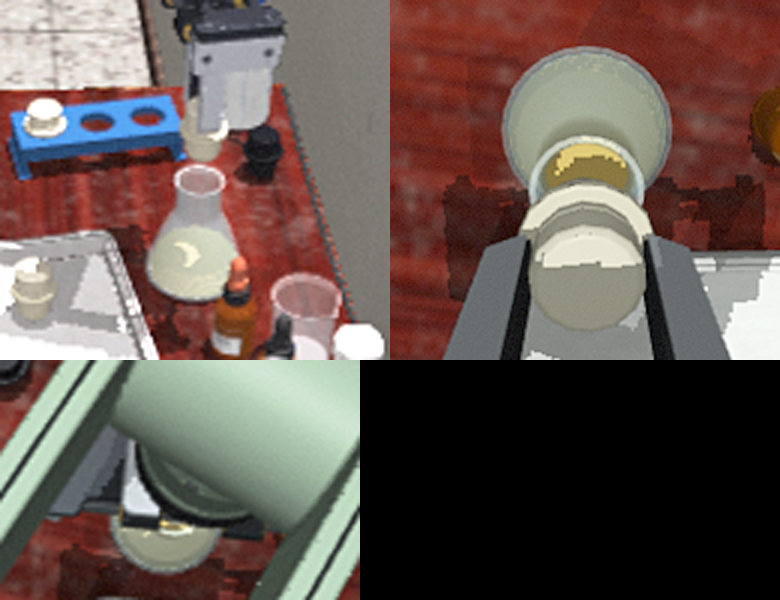

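The hard plug stands in the tray. The held plug is over the mouth and laterally centred in the wrist view (both at crop column 586); the x alignment is next.

```bash
python3 - <<'E'
from h import *
P=dict(np.load('hov.npz')); P={'camera_matrix':P['K'],'T':P['T']}
S=vision.camera_params('side')
def top(c,r,n=90):
    a=np.linspace(0,2*np.pi,n); q=np.array([proj('w',[c[0]+r*np.cos(t),c[1]+r*np.sin(t),c[2]],P) for t in a]); return np.round([q[:,0].min(),q[:,0].max(),q[:,1].min(),q[:,1].max()],1)
print('mouth',top((.534,-.2435,.105),.0205),'seen L %.1f R %.1f top %.1f'%(220+139/2,220+252/2,110+137/2))
print('collar',top((.5341,-.2427,.163),.021),top((.5341,-.2427,.157),.021),'seen L %.1f R %.1f top %.1f'%(220+130/2,220+262/2,110+183/2))
print('crown',top((.5341,-.2427,.1855),.016),'seen L %.1f R %.1f bot %.1f'%(220+138/2,220+256/2,110+330/2))
# side: 3x crop offset (270,140)
print('side mouth',proj('s',[.534,-.2435,.105],S),(270+200/3,140+180/3),'stem bottom',proj('s',[.5341,-.2427,.133],S),'seen',(270+203/3,140+157/3))
E
```

```text
mouth [292.3 346.4 180.6 231.8] seen L 289.5 R 346.0 top 178.5
collar [283.  353.8 204.7 270. ] [284.  352.8 201.5 265.2] seen L 285.0 R 351.0 top 201.5
crown [288.2 348.7 227.7 282.6] seen L 289.0 R 348.0 bot 275.0
side mouth [335.40731977 200.28521536] (336.6666666666667, 200.0) stem bottom [335.87329868 191.32595988] seen (337.6666666666667, 192.33333333333334)
```

Scaled: -33 mm / 400 = -0.0825, 1.2 mm / 400 = 0.003.

play_rows([
  [[0.003,0.001,0,0,0,0,1],[0.003,0.001,-0.025,0,0,0,1],[0.003,0.001,-0.05,0,0,0,1],[0.003,0.001,-0.07,0,0,0,1],[0.003,0.001,-0.0825,0,0,0,1]],
])

```text
time_s: 22.9
eef_pos: [0.5346, -0.2427, 0.1339]
ee_rot: [-3.135, 0.194, 0.002]
wrist_force: [-0.1, -0.1, 0.0]
gripper_width: 0.343
finger_force: 12.0
```

```bash
python3 f.py
```

```text
23.1 [ 0.5347 -0.2428  0.1342 -0.1918  0.1013 -0.3979] [ 0.03 -0.92  0.46 -0.65 -0.91]
```

Scaled: -12 mm / 400 = -0.03, -9 mm / 400 = -0.0225.

play_rows([
  [[0,0,-0.0075,0,0,0,1],[0,0,-0.015,0,0,0,1],[0,0,-0.0225,0,0,0,1],[0,0,-0.03,0,0,0,1],[0,0,-0.03,0,0,0,1]],
])

```text
time_s: 23.72
eef_pos: [0.5349, -0.2429, 0.1226]
ee_rot: [-3.135, 0.194, 0.0]
wrist_force: [0.2, 1.3, -0.4]
gripper_width: 0.34
finger_force: 12.0
```

```bash
python3 f.py
```

```text
23.93 [ 0.535  -0.243   0.1229 -0.3323  0.3293 -0.8957] [-0.44 -1.05 -0.66 -0.65 -1.68]
```

Scaled: -6 mm / 400 = -0.015, -4 mm / 400 = -0.01.

play_rows([
  [[0,0,-0.005,0,0,0,1],[0,0,-0.01,0,0,0,1],[0,0,-0.015,0,0,0,1],[0,0,-0.015,0,0,0,1],[0,0,-0.015,0,0,0,1]],
])

```text
time_s: 24.55
eef_pos: [0.5351, -0.243, 0.1172]
ee_rot: [-3.136, 0.193, -0.0]
wrist_force: [-0.8, 1.4, 1.2]
gripper_width: 0.343
finger_force: 12.0
```

```bash
python3 f.py
```

```text
24.75 [ 0.5351 -0.243   0.1171 -1.1174  1.0692  0.7711] [1.24 0.7  0.78 0.56 0.57]
```

Scaled: 10 mm / 400 = 0.025.

play_rows([
  [[0,0,0,0,0,0,0.2],[0,0,0,0,0,0,-0.2],[0,0,0,0,0,0,-0.2],[0,0,0,0,0,0,-0.2],[0,0,0.025,0,0,0,-0.2]],
])

```text
time_s: 25.38
eef_pos: [0.5343, -0.2425, 0.1264]
ee_rot: [-3.135, 0.193, 0.003]
wrist_force: [-0.5, -0.5, -0.3]
gripper_width: 0.598
finger_force: 0.0
```

Scaled: 50 mm / 400 = 0.125, 20 mm / 400 = 0.05.

play_rows([
  [[0,0,0.05,0,0,0,-0.2],[0,0,0.125,0,0,0,1],[0,0,0.125,0,0,0,1],[0,0,0.125,0,0,0,1],[0,0,0.125,0,0,0,1]],
])

```text
time_s: 26.0
eef_pos: [0.5341, -0.2424, 0.1754]
ee_rot: [-3.134, 0.193, 0.004]
wrist_force: [-0.4, 0.7, -0.4]
gripper_width: 0.209
finger_force: 0.0
```

```bash
python3 - <<'E'
from h import *
for i in range(3): vision.snapshot('top')
state()
b=vision.snapshot('side')[140:260,270:400]; w=vision.snapshot('wrist'); P=vision.camera_params('wrist')
c=np.zeros((400,800,3),np.uint8); c[:360,:390]=cv2.resize(b,(390,360),interpolation=cv2.INTER_CUBIC)
c[:360,390:780]=cv2.resize(w[80:260,220:415],(390,360),interpolation=cv2.INTER_CUBIC)
cv2.imwrite('pics/rel.png',c); state(); np.savez('rel.npz',K=P['camera_matrix'],T=P['T'])
E
```

```text
t 26.15 p [ 0.5344 -0.2426  0.1759] r [-3.135e+00  1.930e-01  3.000e-03] F [ 0.54 -0.45  0.33] g 0.084
t 26.25 p [ 0.5347 -0.2428  0.1763] r [-3.135e+00  1.930e-01  2.000e-03] F [-0.42 -0.2   0.3 ] g 0.013
```

View pics/rel.png

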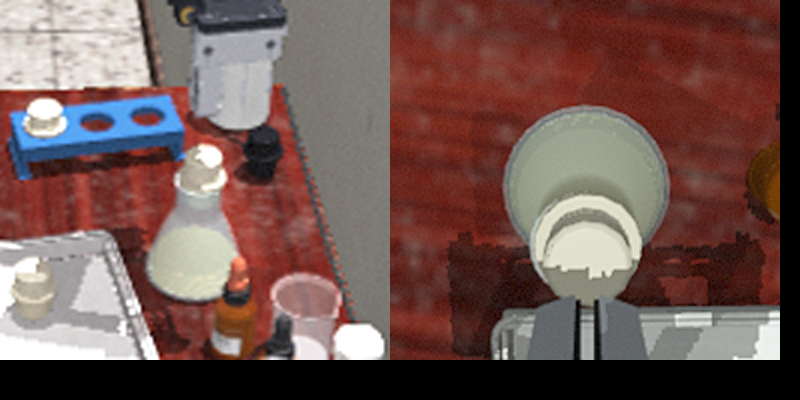

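The plug sits in the mouth. I'll press its crown gently to check it is home; a seated crown top should be at z ≈ 0.134.

Scaled: -41 mm / 400 = -0.1025, -39 mm / 400 = -0.0975.

play_rows([
  [[0,0,-0.0375,0,0,0,1],[0,0,-0.07,0,0,0,1],[0,0,-0.09,0,0,0,1],[0,0,-0.0975,0,0,0,1],[0,0,-0.1025,0,0,0,1]],
])

```text
time_s: 26.88
eef_pos: [0.5352, -0.2431, 0.1359]
ee_rot: [3.136, -0.193, 0.0]
wrist_force: [-0.3, 0.2, 0.3]
gripper_width: 0.008
finger_force: 0.0
```

```bash
python3 f.py
```

```text
27.07 [ 0.5352 -0.2431  0.1362 -0.076  -0.2207 -0.0495] [ 0.32 -0.05 -0.3  -0.59  0.37]
```

play_rows([
  [[0,0,-0.0025,0,0,0,1],[0,0,-0.005,0,0,0,1],[0,0,-0.0075,0,0,0,1],[0,0,-0.01,0,0,0,1],[0,0,-0.01,0,0,0,1]],
])

```text
time_s: 27.7
eef_pos: [0.5351, -0.243, 0.1322]
ee_rot: [3.136, -0.193, 0.0]
wrist_force: [0.3, 1.1, 1.2]
gripper_width: 0.006
finger_force: 0.5
```

```bash
python3 f.py
```

```text
27.9 [ 0.5351 -0.243   0.1322 -0.2092  0.1031  0.912 ] [1.18 1.56 0.44 0.64 0.74]
```

Scaled: -2.5 mm / 400 = -0.0063, -2 mm / 400 = -0.005.

play_rows([
  [[0,0,-0.0025,0,0,0,1],[0,0,-0.005,0,0,0,1],[0,0,-0.0063,0,0,0,1],[0,0,-0.0063,0,0,0,1],[0,0,-0.0063,0,0,0,1]],
])

```text
time_s: 28.52
eef_pos: [0.5351, -0.243, 0.1297]
ee_rot: [3.136, -0.193, 0.0]
wrist_force: [-2.0, 0.8, 4.2]
gripper_width: 0.005
finger_force: 1.7
```

```bash
python3 f.py
```

```text
28.73 [ 0.5351 -0.243   0.1297 -1.0391  0.8414  3.6088] [4.24 3.67 2.78 3.2  4.16]
```

The force rises evenly with depth to 3.6 N, so the plug is seated. Retreat and check.

Scaled: 120 mm / 400 = 0.3, 110 mm / 400 = 0.275.

play_rows([
  [[0,0,0.025,0,0,0,1],[0,0,0.075,0,0,0,1],[0,0,0.2,0,0,0,1],[-0.1,0.05,0.275,0,0,0,1],[-0.225,0.1,0.3,0,0,0,1]],
])

```text
time_s: 29.35
eef_pos: [0.4457, -0.2036, 0.2523]
ee_rot: [3.133, -0.193, 0.007]
wrist_force: [-0.8, -0.1, 0.6]
gripper_width: 0.005
finger_force: 0.0
```

Scaled: -20 mm / 400 = -0.05, 10 mm / 400 = 0.025.

play_rows([
  [[-0.05,0.025,0,0,0,0,1],[-0.05,0.025,0,0,0,0,1],[-0.05,0.025,0,0,0,0,1],[-0.05,0.025,0,0,0,0,1],[-0.05,0.025,0,0,0,0,1]],
])

```text
time_s: 29.98
eef_pos: [0.4255, -0.1932, 0.2492]
ee_rot: [-3.135, 0.193, 0.001]
wrist_force: [0.1, -0.1, -0.9]
gripper_width: 0.004
finger_force: 0.0
```

```bash
python3 - <<'E'
from h import *
state()
b=vision.snapshot('side')[140:260,230:400]; w=vision.snapshot('wrist')
c=np.zeros((600,800,3),np.uint8); c[:300,:425]=cv2.resize(b,(425,300),interpolation=cv2.INTER_CUBIC)
c[300:600,:480]=cv2.resize(w,(480,300),interpolation=cv2.INTER_AREA); cv2.imwrite('pics/fin.png',c)
P=vision.camera_params('wrist')
print('pred mouth px',proj('w',[.535,-.243,.105],P))
print('side collar',proj('side',[.535,-.243,.108]),'crown',proj('side',[.535,-.243,.1335]))
E
```

```text
t 29.98 p [ 0.4255 -0.1932  0.2492] r [-3.135e+00  1.930e-01  1.000e-03] F [ 0.08 -0.12 -0.93] g 0.004
pred mouth px [358.61129384  55.45364777]
side collar [335.75014712 199.17553259] crown [336.25251325 191.16846169]
```

View pics/fin.png

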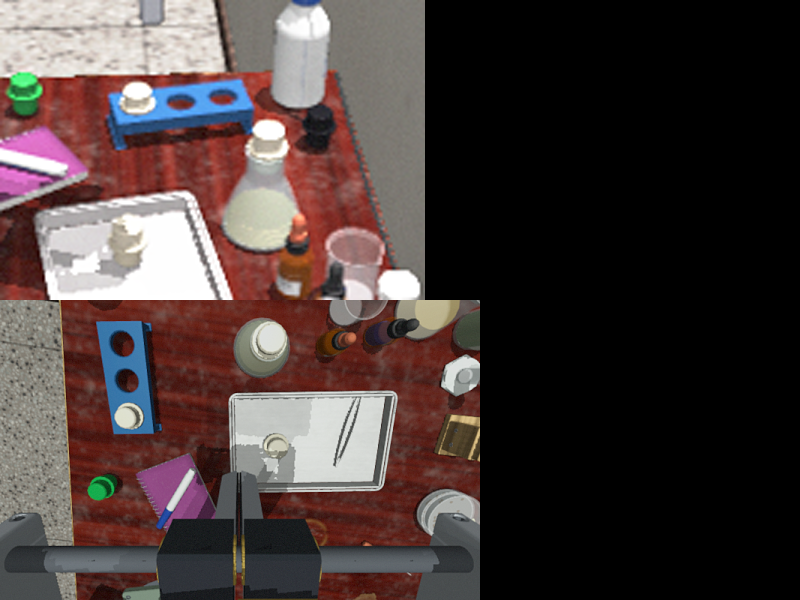

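The pictures show plug 2 home in the flask (side crop around (267,140)), the hard plug standing in the tray, and plug 1 in its hole. The bystanders haven't moved.

```bash
python3 -c "
from bench import workorder; print(workorder.sign_off())"
```

```text
the job is handed in; nothing more can be done
None
```

The job is handed in, with no verdict returned: the hard plug (farthest hole) stands in the steel tray, the supple middle plug is home in the flask, the supple nearest plug is still in the rack, and the last pictures show nothing else knocked.

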